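# Snap a mini-centrifuge rotor home and pull-test it

## Task

Fit the round eight-place rotor onto the spindle of the open mini-centrifuge and press it down by its knob until it snaps fully home, with no more than 40 N. Then prove that it is locked: still holding the knob, pull straight up with slowly rising force to 12 N, never as much as 18 N, keep that pull on for a second, and let go with the rotor still home. Leave the other things on the bench where they are.

Things in the scene. Friction and masses are not known exactly. Their poses are not given: they have to be found in the camera images.
- rotor: loose round rotor, upright on the bench: grey plastic dished wheel 96 mm across, 28 mm high at its rim, eight tube holes in a ring, a knurled upright knob in the middle; 0.08 to 0.17 kg. Origin: centre of the underside, z up the axis. The underside has a blind bore 17 mm wide, 34 mm deep, with a retaining lip at its mouth. It goes on at any yaw.
- rotor_knob (a point): middle of the round rotor's knob (26 mm in diameter, its top 72 mm above the rotor's underside), on the axis 54 mm above the underside. Gripped at this height, fingertips reaching 19 mm lower pass 7 mm above the rim. z up.
- rotor_foot (a point): centre of the round rotor's underside, on its axis, 54 mm below rotor_knob; z up the axis.
- centrifuge: the open mini-centrifuge, fixed: round white housing 168 mm across, bowl 120 mm across, its rim 62 mm above the bench. Origin on the spindle's axis at bench height; x from its front panel to its hinge, y along the hinge. The clear domed lid (145 mm) stands folded back at the hinge: nearest edge 85 mm from the axis, top 190 mm up; fingers that close along y keep clear of it.
- spindle_seat (a point): centre of the metal seat flange (32 mm across) on the spindle in the bowl, 40 mm above the bench: the rotor's underside rests here when home, and its rim is then 6 mm above the bowl's. Axes as the centrifuge's, z up the spindle.
- spindle_nose (a point): top of the upright spindle, 32 mm above the seat; shaft 14 mm in diameter, its nose tapering to 6 mm over the last 6 mm.
- spindle (a joint): axial play of the spindle with its seat flange and catches on its stiff rubber motor mounts, in m: 0 at rest, positive up. It gives 1 mm per 30 N, so a pull of 12 N raises it 0.4 mm and a press of 30 N lowers it 1 mm.
- catch_ring (a point): point on the spindle's axis 10 mm above the seat, among its four brass spring catches. A rotor just set down rides 12 to 19 mm too high on them. Pressing takes rising force, 10 to 18 N; then they snap over its lip and it drops to the seat, where force rises steeply. Home, it lifts freely by 1.5 to 4.5 mm (it differs by machine); then pull rises steeply and it may come off near 20 N.
- strip_knob (a point): middle of the knob of the other loose rotor, the rectangular strip rotor (block 66 x 90 mm, 22 mm high, two rows of eight small holes; same knob, top 72 mm up, this point 54 mm up). Not wanted now: leave it alone.
- beaker_center (a point): centre of the loose, empty plastic beaker, half-way up (80 mm across the rim, 88 mm high). Leave alone.
- bottle_center (a point): centre of the loose white reagent bottle, half-way up (52 mm in diameter, 94 mm high). Leave alone.
- tip_box_center (a point): centre of the blue pipette-tip box, half-way up (82 x 122 mm, 64 mm high). Leave alone.

How it is judged (in metres and radians):
On the way, in this order (a step that is already met when the one before it is completed fails the run):
1. the round rotor is on the spindle, snapped home against its seat (z of rotor_foot in the frame of spindle_seat between -0.002 and 0.0015 m and horizontal distance between rotor_foot and spindle_seat below 0.003 m and angle between the z axis of rotor_foot and the z axis of spindle_seat, either way round below 0.06 rad), for 0.2 s.
2. while the rotor is home, it is pulled up against the spindle's catches with more than 9 N (spindle up 0.3 mm) for 0.6 s (value of joint spindle above 0.0003 m and z of rotor_foot in the frame of spindle_seat between -0.002 and 0.006 m and horizontal distance between rotor_foot and spindle_seat below 0.003 m and angle between the z axis of rotor_foot and the z axis of spindle_seat, either way round below 0.06 rad), for 0.6 s.
At the end, for the whole second after the job is handed in: the round rotor sits home on the spindle (underside within 1.5 mm of the seat, axis within 3 mm and 0.06 rad), at rest and released (all of step 1 and linear speed of rotor below 0.02 m/s and contact force between the fingers and rotor below 0.1 N); the robot touches nothing.
It fails at once if the rotor is pulled up with 18 N or more (its spindle, on mounts of 30 N/mm, rises 0.6 mm) (value of joint spindle above 0.0006 m).
It fails at once if the rotor is pressed on the spindle with more than 40 N (spindle down 1.33 mm) (value of joint spindle below -0.00133 m).
It fails at once if a bystander (the strip rotor, the beaker, the bottle or the tip box) is shifted more than 15 mm or tipped (distance of any of strip_knob, beaker_center, bottle_center, tip_box_center from where it was at the start of the episode above 0.015 m or angle between any of strip_knob, beaker_center, bottle_center, tip_box_center's own z axis and vertical above 0.2 rad).
It also fails if it takes over 69 s, if anything falls off the work surface, if the arm or the gripper's body presses on something with over 40 N, if the wrist force passes 120 N, or if a joint passes its speed limit or range.

## Robot

A 6-joint arm with a two-finger parallel gripper is mounted at the origin on the work surface. World frame = base frame: x ahead of the robot, y to its left, z up, the work surface at z = 0. Lengths are in mm, angles in degrees, forces in N, time in s.
With the tool pointing down it reaches from about 300 to 850 mm from the base axis. Payload 4.2 kg.
Tool frame: the origin (TCP) lies midway between the tips of the shut fingers; the grasp point (between the pads) lies 19 mm behind it (env.grip_depth is the distance from the TCP to the grasp point, in mm); z points along the fingers, y is the line along which they close (so a half turn about z gives the same grasp; the last joint's range is limited). The gripper opens to 91 mm and grips with 3 to 60 N. Pads are 32 mm wide; open, the fingers measure 118 mm over their backs; the gripper's body (76 mm by 178 mm) begins 60 mm behind the grasp point.
Start: joints at [72.25, 18.312, 89.639, -0, 72.044, -1.146], TCP at [164.314, 551.039, 213.976] pointing down, gripper open.
Joint ranges: [-177.97, 177.97], [-48.28, 115.42], [12.27, 149.76], [-77.06, 257.06], [2.81, 150.46], [-146.56, 146.56]. Speed limits (degrees/s): [147.25, 147.25, 180, 180, 180, 180].

## Interface

Orientations are given as [roll, pitch, yaw] about the fixed x, y, z axes, in that order (R = Rz(yaw) Ry(pitch) Rx(roll)).
In Python, from workcell import env, eyes gives the robot as it stands.
- The arm moves only by the tool send_rows, never from a script. Its argument "motion" is a list of rows, each a list of 7 numbers: the shift along the world's x, y, z normalised to -1 to 1, where 1 is 0.5 m, then the turn, a rotation vector about the world's x, y, z normalised to -1 to 1, where 1 is 60 degrees, then the opening, from -1 (shut) to 1 (fully open). A call has 1 to 20 rows; each row is the pose to reach, as a shift and turn from the pose commanded when the call began; what a row does not reach only later rows make up. A row lasts 1/8 s, in which the tool goes at most 62.5 mm and 10.7 degrees, less where a joint would pass 70% of its speed; a pose out of reach is approached as far as the arm can. A call with a number of a shift or a turn outside -1 to 1 is refused whole. A call with a gripper value outside its range is refused whole. The fingers move at their own pace and stop on an object; "squeeze" is the grip in N (left out, the last holds). Time passes only in rows, so rows that repeat a pose let the fingers close. It gives the time, the measured TCP pose, the force, the opening and the grip force at its end, in the units of the state.
- env.state(): the state, without advancing time (a new reading comes with each control period).
- eyes.grab_frame(name): name is "side" or "top"; returns a dict with "pixels" (420x560x3 uint8, red, green, blue), "depth" (420x560 float32, mm along the optical axis (not along the pixel's ray), 0 where there is no reading), "fx", "fy", "cx", "cy" (pixels), "distortion" ([k1, k2, p1, p2, k3] as OpenCV has them; the pictures are not rectified), "R" (3x3) and "t" (3): a world point X has camera coordinates R X + t. Camera axes: x right, y down, z forward; pixel columns grow to the right and rows downward; lengths in mm; the calibration is good to about 2 mm. A picture is of the moment at which its call begins.
- env.job_done(): hands the job in; it is judged then, once.
The state is a dict: "time_s": time; "qpos": joint angles; "qvel": joint speeds; "effort": joint torques, N m; "ee_pos": TCP position; "ee_rot": TCP orientation; "force": force on the tool from outside, world axes, zero at the start; "torque": the same for the moment, N m; "gripper_width": finger opening in mm; "gripper_force": force on a finger pad.
Only numpy, scipy, OpenCV 4.12 (cv2) and the standard library are available. Lean on these libraries where they do the work, as an engineer would, in place of code of your own. Each camera call takes 0.05 s, during which the arm holds its last target. There are 200 camera calls.

## Working session

There is one attempt and no reset: what is moved stays moved. The work goes in short steps, Python scripts to look and compute and a tool call to move; the robot and the scene stay as the last step left them, time stands still between calls to the robot, and variables do not carry over. Pictures are saved under pics/ and viewed, at most 10 in all, crops included, and the job is handed in when it is done.

Besides the shell and the picture viewer there is one more tool, called after "Call:" as a command line: name --pt "numbers of a row" for each row, then --argument value for the rest. send_rows: Moves the arm, as the interface text tells. Its arguments: {"type":"object","properties":{"motion":{"type":"array"},"squeeze":{"type":"number"}},"required":["motion"]}

```bash
mkdir -p pics; ls; cat > h.py <<'E'
import numpy as np,cv2
from workcell import env,eyes
def grab(n):
    f=eyes.grab_frame(n); return f
def cloud(f):
    h,w=f["depth"].shape
    K=np.array([[f["fx"],0,f["cx"]],[0,f["fy"],f["cy"]],[0,0,1.]])
    v,u=np.mgrid[0:h,0:w]
    p=cv2.undistortPoints(np.stack([u,v],-1).reshape(-1,1,2).astype(np.float64),K,np.array(f["distortion"],float)).reshape(h,w,2)
    d=f["depth"].astype(float)
    c=np.dstack([p[...,0]*d,p[...,1]*d,d])
    P=(c-np.array(f["t"]).ravel())@np.array(f["R"])
    P[d<=0]=np.nan
    return P
E
python3 - <<'E'
from h import *
import pickle
print(env.state())
for n in("top","side"):
    f=grab(n);pickle.dump(f,open(n+".pkl","wb"));cv2.imwrite(f"pics/{n}0.png",f["pixels"][...,::-1])
    print(n,np.array(f["R"]).round(2).tolist(),np.array(f["t"]).round(),f["fx"])
E
```

```text
pics
{'time_s': 0.0, 'qpos': array([ 7.22491441e+01,  1.83504892e+01,  8.97059560e+01,  1.01702203e-03,
        7.20431731e+01, -1.14710014e+00]), 'qvel': array([ 0.02991788,  0.10379026,  0.07188568,  0.07501255,  0.02093392,
       -0.00683816]), 'effort': array([-6.52060280e-04, -4.12449861e+01, -2.31970435e+01,  7.25210784e-02,
        4.55552316e-02, -1.31015217e-04]), 'ee_pos': array([164.15968577, 550.54686037, 213.1348734 ]), 'ee_rot': array([-1.79900421e+02, -2.96103175e-03,  1.63395927e+02]), 'force': array([-0.5874464 ,  0.07005981,  0.11825333]), 'torque': array([ 0.0297633 , -0.07625187,  0.0043474 ]), 'gripper_force': 0.0, 'gripper_width': 91.16100582255116}
top [[-0.01, -1.0, -0.01], [-0.99, 0.01, -0.15], [0.15, 0.01, -0.99]] [ -83.  538. 1213.] 415.5264089747014
side [[0.82, -0.57, 0.0], [-0.39, -0.57, -0.72], [0.41, 0.59, -0.69]] [-475.  201.  904.] 418.7912146568196
```

View pics/top0.png

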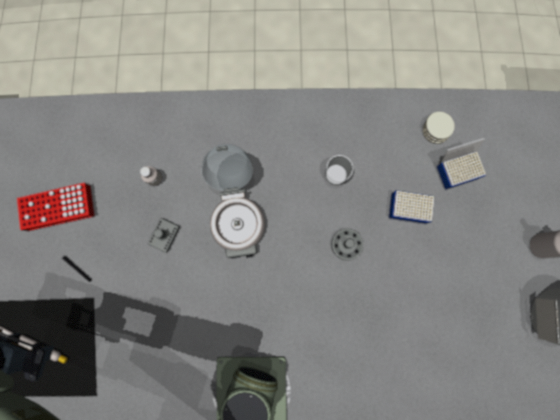

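View pics/side0.png

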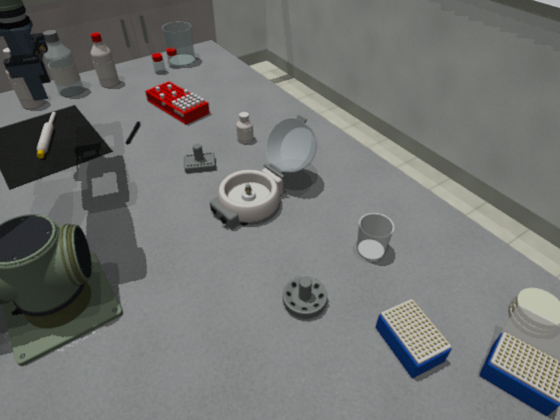

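The top view shows the round rotor at about (346,243), the spindle at about (237,223) and the lid behind at (228,167). In the side view the rotor is at (305,295) and the spindle at (249,190). Next I measure both from depth.

```bash
cat > m.py <<'E'
from h import *
import pickle
def circ(p):
    A=np.c_[2*p,np.ones(len(p))];s=np.linalg.lstsq(A,(p**2).sum(1),rcond=None)[0]
    return s[:2].round(1),np.sqrt(s[2]+s[:2]@s[:2]).round(1)
def rep(C,s0,r0):
    for n in C:
        P=C[n].reshape(-1,3);P=P[np.isfinite(P[:,0])]
        d=np.hypot(*(P[:,:2]-r0).T); 
        k=P[(d<25)&(P[:,2]>64)&(P[:,2]<82)]; print(n,"knob top",len(k),k.mean(0).round(1),np.ptp(k,0).round(1), k[:,2].max().round(1))
        k=P[(d<65)&(P[:,2]>20)&(P[:,2]<36)]; c,r=circ(k[:,:2][cv2.convexHull(k[:,:2].astype(np.float32),returnPoints=False).ravel()]);print(n,"rotor hull circle",c,r,np.median(k[:,2]).round(1))
        d=np.hypot(*(P[:,:2]-s0).T)
        k=P[(d<20)&(P[:,2]>58)]; print(n,"nose",len(k),(k.mean(0).round(1),k[:,2].max()) if len(k) else "")
        k=P[(d<100)&(P[:,2]>57)&(P[:,2]<67)&(d>50)&(P[:,0]<s0[0]+55)]; c,r=circ(k[:,:2]);print(n,"housing ring",c,r,len(k))
E
python3 - <<'E'
from m import *
C={n:cloud(pickle.load(open(n+".pkl","rb"))) for n in("top","side")}
for n,uv in(("top",[(346,243),(237,223),(228,167),(165,234),(149,173),(339,165),(241,252),(234,196)]),("side",[(305,284),(249,188),(249,205),(198,149)])):
    for u,v in uv: print(n,u,v,C[n][v,u].round(1))
s0=C["top"][223,237][:2];r0=C["top"][243,346][:2]
rep(C,s0,r0)
for n,b in(("top",(190,140,280,265)),):
  f=pickle.load(open(n+".pkl","rb"))["pixels"];x,y,X,Y=b
  a=cv2.resize(f[y:Y,x:X],None,fx=4,fy=4,interpolation=2);g=cv2.resize(f[205:280,305:390],None,fx=4,fy=4,interpolation=2)
  o=np.zeros((500,700+4,3),np.uint8);o[:a.shape[0],:a.shape[1]]=a;o[:g.shape[0],360:360+g.shape[1]]=g
  cv2.imwrite("pics/crop.png",o[...,::-1])
E
```

```text
top 346 243 [ 434.1 -282.6   71.3]
top 237 223 [496.3  34.2  73.7]
top 228 167 [666.4  62.6  68.1]
top 165 234 [469.3 255.8  40.6]
top 149 173 [647.5 296.6  87. ]
top 339 165 [ 684.2 -279.2    6. ]
top 241 252 [413.   25.2  45.7]
top 234 196 [579.1  44.9  60.5]
side 305 284 [ 428.4 -300.5   74.5]
side 249 188 [500.7  34.7  59.7]
side 249 205 [465.5 -22.6  61.8]
side 198 149 [466.9 258.3  66.1]
top knob top 66 [ 433.5 -294.1   71.6] [23.6 23.6  8.1] 75.6
top rotor hull circle [ 433.4 -293. ] 46.6 24.8
top nose 21 (array([498. ,  38.1,  68.3]), np.float64(75.56622767823124))
top housing ring [497.9  38.1] 68.8 543
side knob top 127 [ 432.5 -295.2   71.1] [26.  27.4 11. ] 75.2
side rotor hull circle [ 433.8 -293.1] 47.9 25.9
side nose 33 (array([496.4,  37. ,  65.2]), np.float64(72.00175897935375))
side housing ring [496.3  37. ] 68.8 575
```

View pics/crop.png

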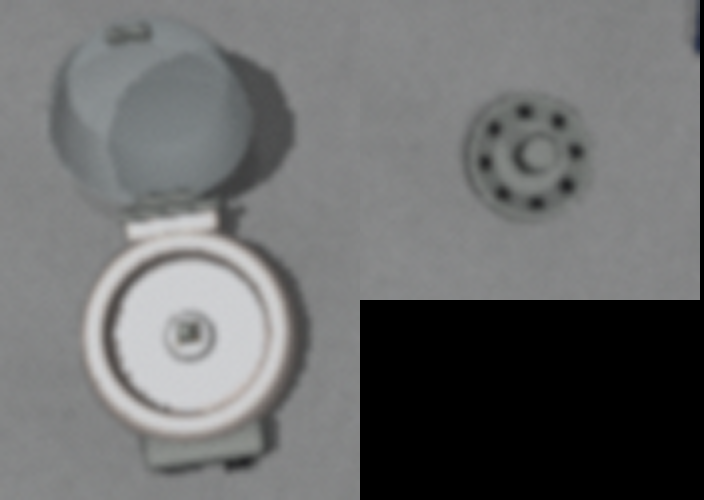

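Call:
send_rows --pt "0.1 -0.12 0.03 0 0 0.09 1" --pt "0.2 -0.24 0.07 0 0 0.18 1" --pt "0.3 -0.36 0.07 0 0 0.27 1" --pt "0.4 -0.48 0.07 0 0 0.367 1" --pt "0.46 -0.58 0.07 0 0 0.367 1" --pt "0.48 -0.68 0.07 0 0 0.367 1" --pt "0.5 -0.78 0.07 0 0 0.367 1" --pt "0.52 -0.88 0.07 0 0 0.367 1" --pt "0.54 -0.98 0.07 0 0 0.367 1" --pt "0.54 -0.98 0.07 0 0 0.367 1"

```text
time_s: 1.35
ee_pos: [434.4, 58.0, 248.7]
ee_rot: [-180.0, -0.0, -174.9]
force: [0.4, 0.4, -0.4]
gripper_width: 90.9
gripper_force: 0.0
```

Call:
send_rows --pt "0 -0.1 0 0 0 0 1" --pt "0 -0.2 0 0 0 0 1" --pt "0 -0.3 0 0 0 0 1" --pt "0 -0.4 0 0 0 0 1" --pt "0 -0.5 0 0 0 0 1" --pt "0 -0.6 -0.05 0 0 0 1" --pt "0 -0.68 -0.12 0 0 0 1" --pt "-0.002 -0.709 -0.2 0 0 0 1" --pt "-0.002 -0.709 -0.25 0 0 0 1" --pt "-0.002 -0.709 -0.25 0 0 0 1" --pt "-0.002 -0.709 -0.25 0 0 0 1"

```text
time_s: 2.72
ee_pos: [434.3, -293.2, 124.9]
ee_rot: [-180.0, 0.1, -174.5]
force: [0.9, 0.3, 0.6]
gripper_width: 91.3
gripper_force: 0.0
```

Call:
send_rows --pt "0 0 -0.05 0 0 0 1" --pt "0 0 -0.1 0 0 0 1" --pt "0 0 -0.14 0 0 0 1" --pt "0 0 -0.165 0 0 0 1" --pt "0 0 -0.176 0 0 0 1" --pt "0 0 -0.176 0 0 0 1" --pt "0 0 -0.176 0 0 0 -1" --pt "0 0 -0.176 0 0 0 -1" --pt "0 0 -0.176 0 0 0 -1" --pt "0 0 -0.176 0 0 0 -1" --pt "0 0 -0.176 0 0 0 -1" --pt "0 0 -0.176 0 0 0 -1" --pt "0 0 -0.176 0 0 0 -1" --pt "0 0 -0.176 0 0 0 -1" --squeeze 55

```text
time_s: 4.47
ee_pos: [433.3, -293.5, 35.9]
ee_rot: [180.0, -0.0, -174.6]
force: [-0.6, -0.3, 0.1]
gripper_width: 25.0
gripper_force: 55.0
```

Call:
send_rows --pt "0 0 0.03 0 0 0 -1" --pt "0 0 0.08 0 0 0 -1" --pt "0 0 0.15 0 0 0 -1" --pt "0 0.03 0.22 0 0 0 -1" --pt "0.02 0.09 0.27 0 0 0 -1" --pt "0.04 0.16 0.27 0 0 0 -1" --pt "0.06 0.23 0.27 0 0 0 -1" --pt "0.07 0.3 0.27 0 0 0 -1" --pt "0.08 0.37 0.27 0 0 0 -1" --pt "0.09 0.44 0.27 0 0 0 -1" --pt "0.1 0.51 0.27 0 0 0 -1" --pt "0.11 0.57 0.27 0 0 0 -1" --pt "0.12 0.62 0.25 0 0 0 -1" --pt "0.127 0.65 0.22 0 0 0 -1" --pt "0.127 0.662 0.22 0 0 0 -1" --pt "0.127 0.662 0.22 0 0 0 -1" --pt "0.127 0.662 0.22 0 0 0 -1" --pt "0.127 0.662 0.22 0 0 0 -1"

```text
time_s: 6.72
ee_pos: [497.0, 36.9, 146.3]
ee_rot: [-180.0, 0.0, -174.6]
force: [-0.4, 0.0, -0.7]
gripper_width: 25.4
gripper_force: 55.0
```

```bash
python3 - <<'E'
from m import *
s=env.state();print(s["ee_pos"],s["ee_rot"],s["force"],s["torque"],s["gripper_width"])
c=s["ee_pos"][:2]
im=[]
for n in("top","side"):
    f=grab(n);pickle.dump(f,open(n+"1.pkl","wb"))
    P=cloud(f).reshape(-1,3);P=P[np.isfinite(P[:,0])]
    d=np.hypot(*(P[:,:2]-c).T)
    z0=s["ee_pos"][2]-35
    k=P[(d<53)&(P[:,2]>z0-6)&(P[:,2]<z0+33)]
    h=k[cv2.convexHull(k[:,:2].astype(np.float32),returnPoints=False).ravel()]
    t=k[(k[:,2]>z0+22)]
    A=np.c_[t[:,:2]-c,np.ones(len(t))];q=np.linalg.lstsq(A,t[:,2],rcond=None)[0]
    print(n,circ(h[:,:2]),len(k),"rim plane",q.round(3),len(t), np.percentile(k[:,2],[2,50,98]).round(1))
    im.append(f["pixels"])
a=cv2.resize(im[1][110:250,180:320],(560,560),interpolation=2)
cv2.imwrite("pics/hov.png",a[...,::-1])
E
```

```text
[496.96084646  36.94342005 146.33315003] [-1.79995671e+02  3.62907660e-02 -1.74635241e+02] [-0.41340553  0.01702993 -0.67542444] [ 0.02913287 -0.01435021  0.00874752] 25.381898118772803
top (array([482.3,  31.6]), np.float64(35.3)) 68 rim plane [-6.00000e-02 -1.40000e-02  1.36121e+02] 49 [127.  136.7 142.1]
side (array([496.3,  36.9]), np.float64(47.7)) 663 rim plane [2.0000e-03 6.0000e-03 1.3731e+02] 358 [122.5 134.  140.6]
```

View pics/hov.png

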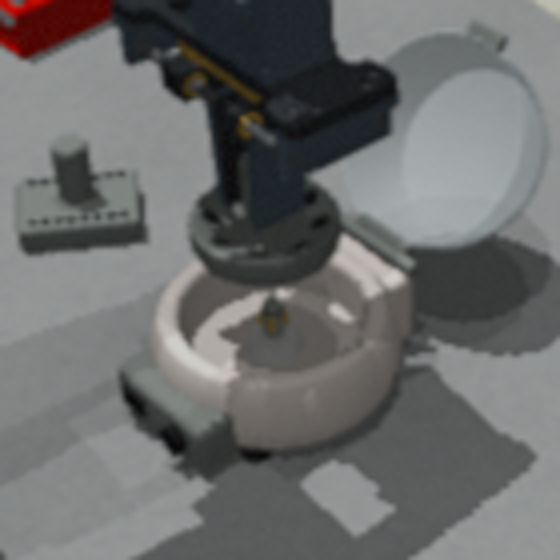

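The rotor hangs level over the spindle. The side camera puts it at (496.3,36.9), against a housing ring centre of (496.3,37.0), so I lower it.

Call:
send_rows --pt "0 0 -0.015 0 0 0 -1" --pt "0 0 -0.03 0 0 0 -1" --pt "0 0 -0.045 0 0 0 -1" --pt "0 0 -0.06 0 0 0 -1" --pt "0 0 -0.07 0 0 0 -1" --pt "0 0 -0.08 0 0 0 -1" --pt "0 0 -0.086 0 0 0 -1" --pt "0 0 -0.092 0 0 0 -1" --pt "0 0 -0.096 0 0 0 -1" --pt "0 0 -0.1 0 0 0 -1" --pt "0 0 -0.1 0 0 0 -1" --pt "0 0 -0.1 0 0 0 -1"

```text
time_s: 8.32
ee_pos: [497.0, 37.6, 96.0]
ee_rot: [180.0, 0.0, -174.6]
force: [0.7, -0.7, -1.7]
gripper_width: 25.1
gripper_force: 55.0
```

Call:
send_rows --pt "0 0 -0.004 0 0 0 -1" --pt "0 0 -0.008 0 0 0 -1" --pt "0 0 -0.01 0 0 0 -1" --pt "0 0 -0.012 0 0 0 -1" --pt "0 0 -0.014 0 0 0 -1" --pt "0 0 -0.014 0 0 0 -1"

```text
time_s: 9.07
ee_pos: [497.7, 37.8, 89.5]
ee_rot: [180.0, 0.1, -174.6]
force: [2.8, 3.3, 4.4]
gripper_width: 25.1
gripper_force: 55.0
```

Call:
send_rows --pt "0.001 0.001 0 0 0 0 -1" --pt "0.002 0.002 0 0 0 0 -1" --pt "0.002 0.002 0 0 0 0 -1"

```text
time_s: 9.45
ee_pos: [497.9, 38.1, 89.3]
ee_rot: [-179.9, 0.0, -174.6]
force: [1.7, 1.0, 4.8]
gripper_width: 25.4
gripper_force: 55.0
```

Lateral force has dropped. I'll press on slowly.

Call:
send_rows --pt "0.001 0 -0.002 0 0 0 -1" --pt "0.001 0 -0.004 0 0 0 -1" --pt "0.001 0 -0.004 0 0 0 -1"

```text
time_s: 9.82
ee_pos: [498.2, 38.2, 87.5]
ee_rot: [-180.0, -0.0, -174.6]
force: [0.2, 0.6, 7.3]
gripper_width: 24.9
gripper_force: 55.0
```

Call:
send_rows --pt "0 0 -0.002 0 0 0 -1" --pt "0 0 -0.004 0 0 0 -1" --pt "0 0 -0.004 0 0 0 -1"

```text
time_s: 10.2
ee_pos: [498.3, 38.2, 86.0]
ee_rot: [-180.0, 0.0, -174.6]
force: [-1.1, 1.1, 10.6]
gripper_width: 25.1
gripper_force: 55.0
```

Call:
send_rows --pt "0 0 -0.002 0 0 0 -1" --pt "0 0 -0.004 0 0 0 -1" --pt "0 0 -0.004 0 0 0 -1"

```text
time_s: 10.58
ee_pos: [498.4, 38.2, 84.3]
ee_rot: [-180.0, 0.0, -174.6]
force: [-0.7, 0.4, 13.0]
gripper_width: 25.1
gripper_force: 55.0
```

Call:
send_rows --pt "0 0 -0.002 0 0 0 -1" --pt "0 0 -0.004 0 0 0 -1" --pt "0 0 -0.004 0 0 0 -1"

```text
time_s: 10.95
ee_pos: [498.3, 38.2, 82.0]
ee_rot: [-180.0, 0.0, -174.6]
force: [0.6, 0.9, 7.4]
gripper_width: 25.3
gripper_force: 55.0
```

Call:
send_rows --pt "0 0 -0.002 0 0 0 -1" --pt "0 0 -0.004 0 0 0 -1" --pt "0 0 -0.004 0 0 0 -1"

```text
time_s: 11.32
ee_pos: [497.1, 38.2, 78.1]
ee_rot: [-180.0, -0.2, -174.6]
force: [0.5, 0.0, -1.5]
gripper_width: 25.2
gripper_force: 55.0
```

Call:
send_rows --pt "0 0 -0.002 0 0 0 -1" --pt "0 0 -0.004 0 0 0 -1" --pt "0 0 -0.004 0 0 0 -1"

```text
time_s: 11.7
ee_pos: [498.0, 38.5, 76.8]
ee_rot: [180.0, -0.0, -174.6]
force: [-0.1, 0.4, -0.3]
gripper_width: 24.9
gripper_force: 55.0
```

Snapped over. I'll continue to the seat in 1 mm steps.

Call:
send_rows --pt "0 0 -0.002 0 0 0 -1" --pt "0 0 -0.002 0 0 0 -1" --pt "0 0 -0.002 0 0 0 -1"

```text
time_s: 12.08
ee_pos: [498.3, 38.5, 76.0]
ee_rot: [180.0, -0.0, -174.6]
force: [-0.9, -0.4, -1.4]
gripper_width: 25.2
gripper_force: 55.0
```

Call:
send_rows --pt "0 0 -0.002 0 0 0 -1" --pt "0 0 -0.002 0 0 0 -1" --pt "0 0 -0.002 0 0 0 -1"

```text
time_s: 12.45
ee_pos: [498.5, 38.6, 75.6]
ee_rot: [180.0, 0.0, -174.6]
force: [-1.0, -0.4, 6.1]
gripper_width: 25.5
gripper_force: 55.0
```

Call:
send_rows --pt "0 0 -0.001 0 0 0 -1" --pt "0 0 -0.002 0 0 0 -1" --pt "0 0 -0.002 0 0 0 -1"

```text
time_s: 12.82
ee_pos: [498.5, 38.5, 75.4]
ee_rot: [180.0, 0.1, -174.6]
force: [-3.2, -0.4, 11.0]
gripper_width: 24.9
gripper_force: 55.0
```

Call:
send_rows --pt "0 0 -0.001 0 0 0 -1" --pt "0 0 -0.001 0 0 0 -1" --pt "0 0 -0.001 0 0 0 -1"

```text
time_s: 13.2
ee_pos: [498.5, 38.6, 75.3]
ee_rot: [180.0, 0.1, -174.6]
force: [-4.3, 0.0, 14.1]
gripper_width: 25.1
gripper_force: 55.0
```

Seated: force rises at 27 N/mm, matching the spindle mount, and the foot sits at about 40 mm. Now the lift test, gently.

Call:
send_rows --pt "0 0 0.002 0 0 0 -1" --pt "0 0 0.004 0 0 0 -1" --pt "0 0 0.006 0 0 0 -1" --pt "0 0 0.006 0 0 0 -1"

```text
time_s: 13.7
ee_pos: [498.2, 38.5, 76.2]
ee_rot: [180.0, -0.0, -174.6]
force: [-0.7, 0.3, -0.7]
gripper_width: 24.7
gripper_force: 55.0
```

Call:
send_rows --pt "0 0 0.001 0 0 0 -1" --pt "0 0 0.002 0 0 0 -1" --pt "0 0 0.002 0 0 0 -1"

```text
time_s: 14.08
ee_pos: [498.4, 38.5, 77.5]
ee_rot: [180.0, 0.0, -174.6]
force: [-0.9, -0.5, -0.7]
gripper_width: 25.0
gripper_force: 55.0
```

Call:
send_rows --pt "0 0 0.001 0 0 0 -1" --pt "0 0 0.001 0 0 0 -1" --pt "0 0 0.001 0 0 0 -1"

```text
time_s: 14.45
ee_pos: [498.3, 38.5, 78.0]
ee_rot: [180.0, 0.0, -174.6]
force: [-0.0, -0.2, -1.3]
gripper_width: 25.1
gripper_force: 55.0
```

Call:
send_rows --pt "0 0 0.001 0 0 0 -1" --pt "0 0 0.001 0 0 0 -1" --pt "0 0 0.001 0 0 0 -1"

```text
time_s: 14.82
ee_pos: [498.3, 38.5, 78.5]
ee_rot: [180.0, -0.0, -174.6]
force: [0.3, 0.2, -0.7]
gripper_width: 25.3
gripper_force: 55.0
```

Call:
send_rows --pt "0 0 0.001 0 0 0 -1" --pt "0 0 0.001 0 0 0 -1" --pt "0 0 0.001 0 0 0 -1"

```text
time_s: 15.2
ee_pos: [498.2, 38.5, 78.8]
ee_rot: [180.0, -0.0, -174.6]
force: [0.7, -0.2, -2.5]
gripper_width: 25.6
gripper_force: 55.0
```

Contact begins near 78.7 mm, so I continue in 0.5 mm steps.

Call:
send_rows --pt "0 0 0.001 0 0 0 -1" --pt "0 0 0.001 0 0 0 -1" --pt "0 0 0.001 0 0 0 -1"

```text
time_s: 15.58
ee_pos: [498.1, 38.5, 79.2]
ee_rot: [180.0, -0.0, -174.6]
force: [0.5, -0.3, -6.7]
gripper_width: 25.2
gripper_force: 55.0
```

Call:
send_rows --pt "0 0 0.0005 0 0 0 -1" --pt "0 0 0.0005 0 0 0 -1" --pt "0 0 0.0005 0 0 0 -1"

```text
time_s: 15.95
ee_pos: [498.1, 38.5, 79.4]
ee_rot: [180.0, -0.0, -174.6]
force: [1.2, -0.7, -10.2]
gripper_width: 25.0
gripper_force: 55.0
```

Call:
send_rows --pt "0 0 0.0004 0 0 0 -1" --pt "0 0 0.0004 0 0 0 -1" --pt "0 0 0.0004 0 0 0 -1"

```text
time_s: 16.32
ee_pos: [498.0, 38.5, 79.6]
ee_rot: [180.0, -0.0, -174.6]
force: [1.8, -1.2, -12.3]
gripper_width: 25.0
gripper_force: 55.0
```

Call:
send_rows --pt "0 0 0 0 0 0 -1" --pt "0 0 0 0 0 0 -1"

```text
time_s: 16.58
ee_pos: [498.0, 38.5, 79.7]
ee_rot: [180.0, -0.0, -174.6]
force: [1.2, -0.3, -14.1]
gripper_width: 25.6
gripper_force: 55.0
```

Call:
send_rows --pt "0 0 -0.0002 0 0 0 -1" --pt "0 0 -0.0002 0 0 0 -1"

```text
time_s: 16.82
ee_pos: [498.0, 38.5, 79.7]
ee_rot: [180.0, -0.0, -174.6]
force: [1.2, -0.8, -14.6]
gripper_width: 24.7
gripper_force: 55.0
```

Call:
send_rows --pt "0 0 0 0 0 0 -1" --pt "0 0 0 0 0 0 -1" --pt "0 0 0 0 0 0 -1"

```text
time_s: 17.2
ee_pos: [498.1, 38.5, 79.7]
ee_rot: [180.0, -0.0, -174.6]
force: [0.8, -0.9, -15.7]
gripper_width: 25.3
gripper_force: 55.0
```

Call:
send_rows --pt "0 0 0 0 0 0 -1" --pt "0 0 0 0 0 0 -1" --pt "0 0 0 0 0 0 -1"

```text
time_s: 17.58
ee_pos: [498.1, 38.5, 79.8]
ee_rot: [180.0, -0.0, -174.6]
force: [0.7, -2.0, -14.1]
gripper_width: 25.4
gripper_force: 55.0
```

The pull held at about 13 N for over a second. Now I ease back down onto the seat.

Call:
send_rows --pt "0 0 -0.001 0 0 0 -1" --pt "0 0 -0.002 0 0 0 -1" --pt "0 0 -0.004 0 0 0 -1" --pt "0 0 -0.006 0 0 0 -1" --pt "0 0 -0.008 0 0 0 -1" --pt "0 0 -0.009 0 0 0 -1" --pt "0 0 -0.009 0 0 0 -1" --pt "0 0 -0.009 0 0 0 -1"

```text
time_s: 18.58
ee_pos: [499.2, 38.7, 75.8]
ee_rot: [180.0, 0.1, -174.6]
force: [0.9, 0.3, 1.7]
gripper_width: 25.1
gripper_force: 55.0
```

Call:
send_rows --pt "0 0 0 0 0 0 -0.3" --pt "0 0 0 0 0 0 0" --pt "0 0 0 0 0 0 0.4" --pt "0 0 0 0 0 0 0.4" --pt "0 0 0 0 0 0 0.4" --pt "0 0 0 0 0 0 0.4"

```text
time_s: 19.32
ee_pos: [498.3, 38.5, 75.3]
ee_rot: [180.0, -0.0, -174.6]
force: [-0.2, 0.5, 0.7]
gripper_width: 63.7
gripper_force: 0.0
```

Call:
send_rows --pt "0 0 0.02 0 0 0 0.4" --pt "0 0 0.06 0 0 0 0.4" --pt "0 0 0.12 0 0 0 0.4" --pt "0 0 0.2 0 0 0 0.4" --pt "-0.05 0 0.28 0 0 0 0.4" --pt "-0.12 0 0.32 0 0 0 0.4" --pt "-0.2 0 0.34 0 0 0 0.4" --pt "-0.24 0 0.34 0 0 0 0.4" --pt "-0.24 0 0.34 0 0 0 0.4" --pt "-0.24 0 0.34 0 0 0 0.4"

```text
time_s: 20.58
ee_pos: [379.4, 38.6, 245.1]
ee_rot: [180.0, 0.0, -174.6]
force: [-0.6, 0.2, -0.2]
gripper_width: 63.9
gripper_force: 0.0
```

```bash
python3 - <<'E'
from m import *
s=env.state();print(s["ee_pos"],s["force"],s["gripper_width"])
c=np.array([497.5,37.8])
for n in("top","side"):
    f=grab(n);P=cloud(f).reshape(-1,3);P=P[np.isfinite(P[:,0])]
    d=np.hypot(*(P[:,:2]-c).T)
    k=P[(d<22)&(P[:,2]>95)&(P[:,2]<135)];print(n,"knob",len(k),np.percentile(k[:,2],[50,80,95]).round(1) if len(k) else "")
    k=P[(d<47)&(d>22)&(P[:,2]>50)&(P[:,2]<85)];print("rim",len(k),np.percentile(k[:,2],[50,80,95]).round(1) if len(k) else "")
a=cv2.resize(f["pixels"][110:250,180:320],(560,560),interpolation=2)
cv2.imwrite("pics/end.png",a[...,::-1])
E
```

```text
[379.35730316  38.56270079 245.13392149] [-0.64054877  0.22054944 -0.15742601] 63.891634457233174
top knob 75 [111.  113.2 115.3]
rim 531 [64.4 67.3 70. ]
side knob 100 [109.7 112.1 113.5]
rim 562 [64.8 67.6 69.3]
```

View pics/end.png

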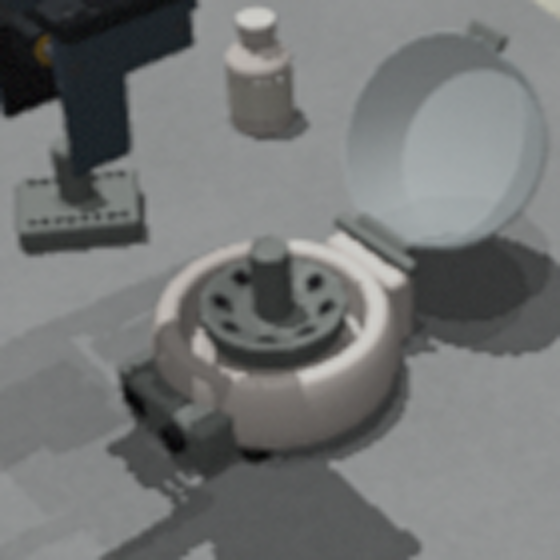

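The rotor sits level in the bowl with its rim at about 68 mm and its knob top at about 112 mm, which is home. The gripper is clear and the bystanders are untouched, so I hand in.

```bash
python3 -c "
from workcell import env
print(env.job_done())"
```

```text
the job is handed in; nothing more can be done
None
```

The round rotor is snapped home on the spindle, it held a pull of about 13–14 N (reading less the rotor's weight) for over a second, and it is released and still home. The job is handed in, though the hand-in gave no verdict.

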